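# Wind up the airframe lift stand with its loose crank

## Task

Take the loose crank out of its parking block, feel it fully home onto the hidden square drive down the drive hole of the lift stand, and wind it clockwise (seen from above) until the cradle carrying the white nose pod is up against its top stop. Press and turn gently, touch the stand and pod with nothing but the crank, keep the pod sitting flat on its cradle, do not shift the other things on the bench, and leave the crank standing fully seated in the drive, let go.

Things in the scene. Friction and masses are not known exactly. Their poses are not given: they have to be found in the camera images.
- stand: Lift stand, fixed. Origin on the bench under the drive hole's vertical axis. Aluminium base plate 110 x 330 mm; round the axis a grey housing 80 x 80 mm, flat top 75 mm above the bench, the drive hole in its middle. The lifting cradle (tray 100 x 100 mm) is centred 190 mm from the axis towards this body's -y; a 148 mm mast beyond the cradle carries the top stop.
- mouth (a point): Centre of the drive hole's mouth on the housing's top face, 75 mm above the bench. The hole is round, 33.5 mm in diameter, with a small chamfer, 20 mm deep down to the square socket.
- crank: Loose steel crank, 0.38 kg, upright, tip down in the parking block. Origin at its lower tip, z up the shank, x along the arm. Square shank 22 mm across flats (facing x and y), up to z = 36 mm, its lowest 5 mm a round pilot 21.6 mm across; round collar 46 mm, z 36 to 52; arm 18 mm wide, z 38 to 50, out to x = 95. Fully seated, the collar rests on the housing and the tip is 36 mm below the mouth.
- boss (a point): The crank's rectangular boss at gripping height, on its axis 80 mm above its tip. The boss is 26 mm along the crank's x and 20 mm along its y, flat-sided, from z = 52 to 94 mm; grip it across y.
- socket (a point): Centre of the hidden square socket's rim, 20 mm below the mouth: 23.2 mm across flats, 18 mm deep. Its angle about the vertical is unknown, new each time, and does not follow from the lift. The crank's round pilot enters 5 mm at any angle; the crank then stands about 11 mm short of home until turned, pressed with 5 N, to within 3 degrees of the flats (every 90). Light rubbing does not turn it.
- handle (a point): The crank's upright round black handle, 22 mm in diameter, 85 mm out along the crank's x; this point is 80 mm above the level of its tip; the handle runs from z = 50 to 107 mm.
- block: Black parking block, fixed, 75 x 75 x 42 mm high, with an upright round hole (35 mm) through its middle in which the crank stands loosely, collar on the block's top, tip 6 mm above the bench. Origin on the bench under the hole.
- lift (a joint): Height of the cradle above its lowest place, m: 0 at the start, 0.028 against the top stop. Rises 23 mm per radian that the seated crank turns clockwise seen from above (69 degrees in all, after up to 7 degrees of play). Turning takes under 0.45 N m; it stays where it is left. At the stop a clutch slips at about 0.6 N m.
- cradle (a point): Middle of the cradle's rubber pad, the surface on which the pod lies; 90 mm above the bench when lowered.
- pod: White aircraft nose pod, about 235 mm long (its x), 68 mm wide, 75 mm high, flat belly, 0.4 kg; lies loose on the cradle. Origin at the middle of its belly.
- motor: Bystander: small upright brushless motor, 28 mm diameter, 32 mm high. Origin under its centre.
- bitcase: Bystander: flat blue bit case, 70 x 110 mm, 27 mm high with its bits. Origin under its centre.
- driver: Bystander: screwdriver lying down, 170 mm long.
- charger: Bystander: black battery charger, 75 x 110 x 30 mm. Origin under its centre.
- spool: Bystander: steel solder spool, 60 mm diameter, 35 mm high. Origin under its centre.
- canister: Bystander: white can, 44 mm diameter, 85 mm high. Origin under its centre.
Mind the look-alikes: they are no part of the job. What is shaped like the crank but pink is not meant. What is shaped like the block but yellow is not meant.

How it is judged:
On the way, in this order (a step that is already met when the one before it is completed fails the run):
1. the crank is lifted clear of its parking block (z of crank in the frame of block above 0.045 m), for 0.1 s.
2. the crank is fully seated on the square, with the lift not yet wound up (z of crank in the frame of stand below 0.042 m and horizontal distance between crank and stand below 0.005 m and angle between crank's own z axis and vertical below 0.1 rad and value of joint lift below 0.015 m), for 0.2 s.
At the end, for the whole second after the job is handed in: Cradle within 3 mm of its top stop; crank seated in the drive (tip at most 42 mm above the bench, within 5 mm of the axis, 0.1 rad of upright); pod on the cradle (origin within 20 mm of the pad's middle, 0.12 rad of level); crank and pod at rest, let go (value of joint lift above 0.025 m and z of crank in the frame of stand below 0.042 m and horizontal distance between crank and stand below 0.005 m and angle between crank's own z axis and vertical below 0.1 rad and distance between pod and cradle below 0.02 m and angle between pod's own z axis and vertical below 0.12 rad and linear speed of each of crank, pod below 0.02 m/s); the robot touches nothing.
It fails at once if the crank is forced against the stand with more than 60 N (contact force between crank and stand above 60 N).
It fails at once if the robot pushes the stand or its cradle directly (contact force between any of the fingers, the arm and stand above 2 N).
It fails at once if the robot pushes the pod (contact force between any of the fingers, the arm and pod above 2 N).
It fails at once if a bystander is shifted by more than 30 mm (distance of any of motor, bitcase, driver, charger, spool, canister from where it was at the start of the episode above 0.03 m).
It also fails if it takes over 64 s, if anything falls off the work surface, if the arm or the gripper's body presses on something with over 40 N, if the wrist force passes 120 N, or if a joint passes its speed limit or range.

## Robot

A 7-joint arm with a two-finger parallel gripper is mounted at the origin on the work surface. World frame = base frame: x ahead of the robot, y to its left, z up, the work surface at z = 0. Lengths are in m, angles in rad, forces in N, time in s.
With the tool pointing down it reaches from about 0.35 to 0.9 m from the base axis. Payload 8.1 kg.
Tool frame: the origin (TCP) lies at the very end of the fingers, on their centre line; the grasp point (between the pads) lies 19 mm behind it (hold_point_z is the distance from the TCP to the grasp point, in m); z points along the fingers, y is the line along which they close (so a half turn about z gives the same grasp; the last joint's range is limited). The gripper opens to 85 mm and grips with 20 to 120 N. Pads are 22 mm wide; open, the fingers measure 114 mm over their backs; the gripper's body (76 mm by 85 mm) begins 54 mm behind the grasp point. The pads swing forward as they close: fully open they stand 13 mm farther back than shut.
Start: joints at [1.18, 0.434, 0.025, 1.573, -0.012, 1.134, -0.075], TCP at [0.177, -0.599, 0.231] pointing down, gripper open.
Joint ranges: [-2.62, 2.62], [-0.44, 2.09], [-1.27, 1.32], [0.08, 2.57], [-1.32, 4.46], [0.12, 2], [-2.74, 2.74]. Speed limits (rad/s): [2.22, 2.22, 3.01, 3.01, 3.14, 3.14, 3.14].

## Interface

Orientations are given as a 3x3 rotation matrix whose columns are the frame's x, y, z axes.
In Python, from rig import * gives the robot as it stands. The module is installed in compiled form; this text tells all that it offers.
- The arm moves only by the tool arm_command, never from a script. Its argument "motion" is text: rows parted by semicolons, each of 6 numbers parted by spaces: the shift along the world's x, y, z in m, then the turn, a rotation vector about the world's x, y, z in rad. In form: x y z ax ay az; .... A call has 1 to 5 rows; each row is the pose to reach, as a shift and turn from the pose commanded when the call began; what a row does not reach only later rows make up. A row lasts 1/12 s, in which the tool goes at most 41.7 mm and 7.16 degrees, less where a joint would pass 70% of its speed; a pose out of reach is approached as far as the arm can. A call with a gripper value outside its range is refused whole. "fingers" is the opening, from 0 (shut) to 1 (fully open), set as the call begins (left out, the last holds). The fingers move at their own pace and stop on an object; "force" is the grip in N (left out, the last holds). Time passes only in rows, so rows that repeat a pose let the fingers close. It gives the time, the measured TCP pose, the force, the opening and the grip force at its end, in the units of the state.
- sense(): the state, without advancing time (a new reading comes with each control period).
- snapshot(name): name is "side" or "top"; returns a dict with "img" (480x640x3 uint8, red, green, blue), "mtx" (3x3 intrinsics, pixels), "pose" (4x4, takes a point from camera to world coordinates). Camera axes: x right, y down, z forward; pixel columns grow to the right and rows downward; lengths in m; the calibration is good to about 2 mm. A picture is of the moment at which its call begins. There is no depth.
- finish_job(): hands the job in; it is judged then, once.
The state is a dict: "time_s": time; "qpos": joint angles; "joint_vel": joint speeds; "joint_efforts": joint torques, N m; "eef_pos": TCP position; "eef_rot": TCP orientation; "contact_force": force on the tool from outside, world axes, zero at the start; "moment": the same for the moment, N m; "gripper_width": finger opening in m; "grip_force": force on a finger pad.
Only numpy, scipy, OpenCV 4.12 (cv2) and the standard library are available. Lean on these libraries where they do the work, as an engineer would, in place of code of your own. Each camera call takes 0.05 s, during which the arm holds its last target. There are 200 camera calls.

## Working session

There is one attempt and no reset: what is moved stays moved. The work goes in short steps, Python scripts to look and compute and a tool call to move; the robot and the scene stay as the last step left them, time stands still between calls to the robot, and variables do not carry over. Pictures are saved under pics/ and viewed, at most 10 in all, crops included, and the job is handed in when it is done.

Besides the shell and the picture viewer there is one more tool, called by a JSON object that holds its "method" and its "body". arm_command: Moves the arm, as the interface text tells. Its arguments: {"type":"object","properties":{"motion":{"type":"string"},"fingers":{"type":"number"},"force":{"type":"number"}},"required":["motion"]}

```bash
mkdir -p pics; python3 - <<'E'
from rig import *
import cv2,numpy as np
for n in("top","side"):
    s=snapshot(n); cv2.imwrite(f"pics/{n}0.png",s["img"][:,:,::-1]); print(n,s["mtx"].round(1).tolist(),s["pose"].round(4).tolist())
s=sense();print(s)
E
```

```text
top [[456.9, 0.0, 324.3], [0.0, 456.9, 232.7], [0.0, 0.0, 1.0]] [[-0.0007, -0.9949, 0.1006, 0.4146], [-0.9999, 0.0021, 0.0139, 0.0012], [-0.0141, -0.1005, -0.9948, 1.101], [0.0, 0.0, 0.0, 1.0]]
side [[590.0, 0.0, 324.6], [0.0, 590.0, 239.3], [0.0, 0.0, 1.0]] [[-0.9729, -0.1301, 0.1912, 0.2272], [-0.2304, 0.6154, -0.7538, 1.1654], [-0.0196, -0.7774, -0.6287, 1.0779], [0.0, 0.0, 0.0, 1.0]]
{'time_s': 0.1, 'qpos': array([ 1.18039738,  0.435161  ,  0.02497103,  1.57402002, -0.01160423,
        1.13397193, -0.07509533]), 'joint_vel': array([ 0.00016809, -0.00305514, -0.00127615, -0.00158594,  0.00027618,
       -0.00021096,  0.00125279]), 'joint_efforts': array([ 2.02665884e-03, -6.71762753e+01,  1.02764659e+00, -3.16906393e+01,
        1.57294393e-02,  7.21761928e-03, -4.38383529e-05]), 'eef_pos': array([ 0.17722565, -0.59887531,  0.23059424]), 'eef_rot': array([[ 9.58889182e-01,  2.83780316e-01, -5.19293020e-04],
       [ 2.83780763e-01, -9.58888286e-01,  1.31654979e-03],
       [-1.24333079e-04, -1.40979072e-03, -9.99998999e-01]]), 'contact_force': array([ 1.17475485, -0.78184504,  1.04319868]), 'moment': array([-0.02034261, -0.01223695,  0.02478442]), 'grip_force': 0.0, 'gripper_width': 0.0856588846295751}
```

View pics/top0.png

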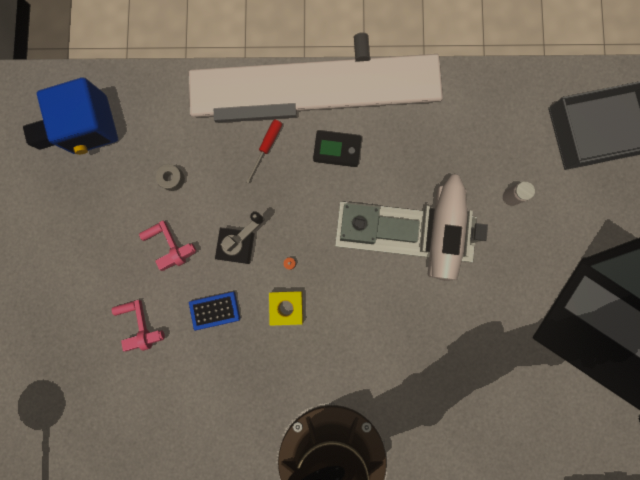

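View pics/side0.png

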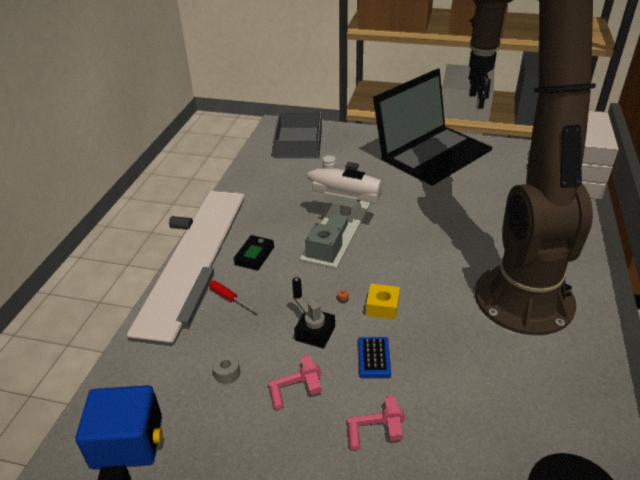

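Top view: crank in the black block at about (232,243), with its handle at (257,217). The stand's drive hole is at (360,222) and the pod at (449,228). I'll zoom in on these for accurate pixels.

```bash
cat > h.py <<'E'
from rig import *
import cv2,numpy as np
def ray(s,u,v,z):
    d=s["pose"][:3,:3]@np.linalg.solve(s["mtx"],[u,v,1.]); o=s["pose"][:3,3]
    return o+d*(z-o[2])/d[2]
def proj(s,p):
    c=s["pose"][:3,:3].T@(np.asarray(p)-s["pose"][:3,3]); q=s["mtx"]@c; return q[:2]/q[2]
def two(s1,uv1,s2,uv2):
    A=[];b=[]
    for s,(u,v) in((s1,uv1),(s2,uv2)):
        d=s["pose"][:3,:3]@np.linalg.solve(s["mtx"],[u,v,1.]);d/=np.linalg.norm(d)
        P=np.eye(3)-np.outer(d,d);A.append(P);b.append(P@s["pose"][:3,3])
    return np.linalg.lstsq(np.vstack(A),np.hstack(b),rcond=None)[0]
E
python3 - <<'E'
import cv2,numpy as np
t=cv2.imread('pics/top0.png');s=cv2.imread('pics/side0.png')
f=lambda im,x,y,w=80,h=60,k=5:cv2.resize(im[y:y+h,x:x+w],None,fx=k,fy=k,interpolation=cv2.INTER_CUBIC)
cv2.imwrite('pics/z.png',np.vstack([np.hstack([f(t,205,205),f(t,325,190)]),np.hstack([f(s,280,280,80,70)[:300],f(s,285,210)])]))
E
```

```text
(no output)
```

View pics/z.png

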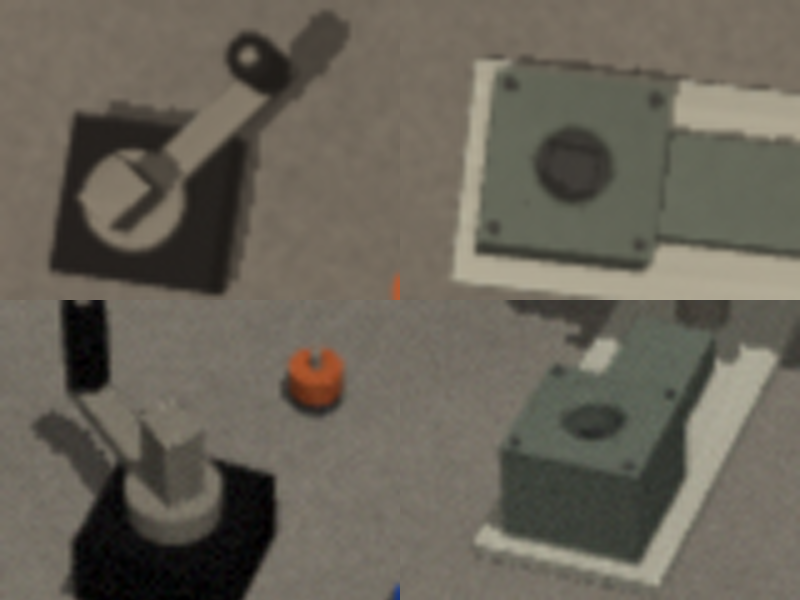

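```bash
python3 - <<'E'
from h import *
np.set_printoptions(precision=4,suppress=True)
t=snapshot("top");s=snapshot("side");o=-0.4
def p(n,uvt,z,uvs=None):
    print(n,ray(t,uvt[0]+o,uvt[1]+o,z), *( [ray(s,uvs[0]+o,uvs[1]+o,z),two(t,uvt,s,uvs)] if uvs else []))
p('mouth',(359.7,222.8),.075,(323.6,233.8))
p('collar',(231.6,245),.058,(314.6,317.4))
p('bosstop',(228.2,243),.100,(314.6,302.3))
p('handletop',(254.8,215.4),.113,(296.6,280))
# housing screws
S=[(111,84),(256,100),(92,228),(240,245)]
W=[ray(t,325+a/5+o,190+b/5+o,.075) for a,b in S];print(np.array(W))
for d in(W[1]-W[0],W[3]-W[2],W[0]-W[2],W[1]-W[3]): print(np.hypot(*d[:2]),np.degrees(np.arctan2(d[1],d[0])))
p('podnose',(456,176),.125); p('podtail',(443,278),.125)
E
```

```text
mouth [ 0.5416 -0.0635  0.075 ] [ 0.5419 -0.061   0.075 ] [ 0.5414 -0.0646  0.0708]
collar [0.4931 0.2296 0.058 ] [0.4941 0.2323 0.058 ] [0.4932 0.2296 0.054 ]
bosstop [0.4944 0.228  0.1   ] [0.4948 0.224  0.1   ] [0.4932 0.2267 0.1017]
handletop [0.5538 0.1679 0.113 ] [0.5519 0.1726 0.113 ] [0.5531 0.1679 0.1073]
[[ 0.5782 -0.0355  0.075 ]
 [ 0.5707 -0.1011  0.075 ]
 [ 0.5126 -0.0265  0.075 ]
 [ 0.5048 -0.0931  0.075 ]]
0.06604047962897489 -96.53778552237361
0.06701791320593789 -96.70233443414402
0.0662277415772737 -7.750067666898222
0.06640674138942987 -6.903620369080089
podnose [ 0.637  -0.2696  0.125 ]
podtail [ 0.4172 -0.2357  0.125 ]
```

Crank axis is about (0.494, 0.229), heading -45°, with the handle 84 mm out, which matches the spec. The drive axis is about (0.5415, -0.0635) and the screw spacing is square. Next I move over the crank.

{"method": "arm_command", "body": {"motion": "0.0145 0.0377 0 0 0 0.094; 0.029 0.0754 0 0 0 0.188; 0.0435 0.113 0 0 0 0.282; 0.058 0.151 0 0 0 0.376; 0.072 0.188 0 0 0 0.47", "fingers": 1, "force": 70}}

```text
time_s: 0.62
eef_pos: [0.2497, -0.4093, 0.2312]
eef_rot: [[0.723, 0.691, -0.0], [0.691, -0.723, -0.0], [-0.0, -0.0, -1.0]]
contact_force: [1.0, -0.6, -0.1]
gripper_width: 0.0854
grip_force: 0.0
```

{"method": "arm_command", "body": {"motion": "0.0145 0.0377 0 0 0 0.094; 0.029 0.0754 0 0 0 0.188; 0.0435 0.113 0 0 0 0.282; 0.058 0.151 0 0 0 0.376; 0.072 0.188 0 0 0 0.47"}}

```text
time_s: 1.03
eef_pos: [0.3215, -0.2214, 0.2315]
eef_rot: [[0.332, 0.943, 0.0], [0.943, -0.332, -0.001], [-0.0, 0.0, -1.0]]
contact_force: [1.6, -0.7, -0.3]
gripper_width: 0.0854
grip_force: 0.0
```

{"method": "arm_command", "body": {"motion": "0.0145 0.0377 0 0 0 0.094; 0.029 0.0754 0 0 0 0.188; 0.0435 0.113 0 0 0 0.282; 0.058 0.151 0 0 0 0.376; 0.072 0.188 0 0 0 0.47"}}

```text
time_s: 1.45
eef_pos: [0.3936, -0.0333, 0.2316]
eef_rot: [[-0.131, 0.991, 0.001], [0.991, 0.131, -0.0], [-0.001, 0.001, -1.0]]
contact_force: [0.3, -1.8, -0.1]
gripper_width: 0.0854
grip_force: 0.0
```

{"method": "arm_command", "body": {"motion": "0.0145 0.0377 0 0 0 0.094; 0.029 0.0754 0 0 0 0.188; 0.0435 0.113 0 0 0 0.282; 0.058 0.151 0 0 0 0.376; 0.072 0.188 0 0 0 0.47"}}

```text
time_s: 1.87
eef_pos: [0.4658, 0.1546, 0.2314]
eef_rot: [[-0.565, 0.825, 0.0], [0.825, 0.565, -0.0], [-0.0, 0.0, -1.0]]
contact_force: [0.9, -1.2, 0.3]
gripper_width: 0.085
grip_force: 0.0
```

{"method": "arm_command", "body": {"motion": "0.014 0.037 0 0 0 0.094; 0.028 0.0745 0 0 0 0.185; 0.028 0.0745 -0.04 0 0 0.185; 0.028 0.0745 -0.08 0 0 0.185; 0.028 0.0745 -0.08 0 0 0.185"}}

```text
time_s: 2.28
eef_pos: [0.49, 0.225, 0.1449]
eef_rot: [[-0.705, 0.709, -0.009], [0.709, 0.705, -0.005], [0.003, -0.01, -1.0]]
contact_force: [-1.5, -2.8, -0.9]
gripper_width: 0.0855
grip_force: 0.0
```

```bash
python3 - <<'E'
from h import *
t=snapshot("top");s=snapshot("side")
e=sense();print(e['eef_pos'],e['eef_rot'].round(3).tolist(),e['qpos'].round(2))
f=lambda im,x,y,w=80,h=60,k=5:cv2.resize(im[y:y+h,x:x+w,::-1],None,fx=k,fy=k,interpolation=cv2.INTER_CUBIC)
cv2.imwrite('pics/z2.png',np.hstack([f(t["img"],195,205),f(s["img"],270,270)]))
E
```

```text
[0.49254042 0.22658491 0.15092195] [[-0.705, 0.709, -0.003], [0.709, 0.705, -0.001], [0.001, -0.003, -1.0]] [ 0.02  0.5  -0.77  1.83  0.41  0.98 -0.13]
```

View pics/z2.png

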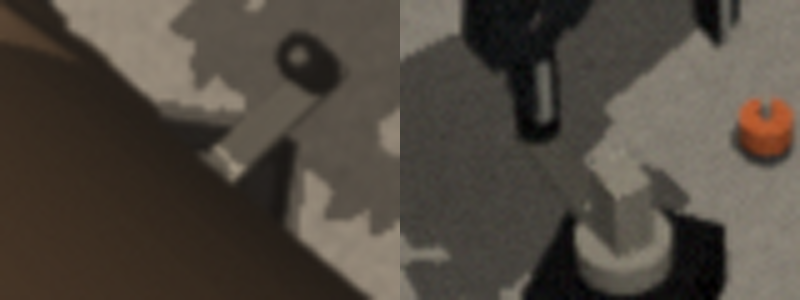

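The side view shows the two fingers straddling the boss and the handle clear. I'll descend and grip.

{"method": "arm_command", "body": {"motion": "0 0 -0.03 0 0 0; 0 0 -0.055 0 0 0; 0 0 -0.075 0 0 0; 0 0 -0.084 0 0 0; 0 0 -0.084 0 0 0"}}

```text
time_s: 2.8
eef_pos: [0.4938, 0.2267, 0.0678]
eef_rot: [[-0.704, 0.71, 0.0], [0.71, 0.704, -0.0], [-0.0, -0.0, -1.0]]
contact_force: [-0.5, -0.1, 0.7]
gripper_width: 0.085
grip_force: 0.0
```

{"method": "arm_command", "body": {"motion": "0 0 0 0 0 0; 0 0 0 0 0 0; 0 0 0 0 0 0; 0 0 0 0 0 0; 0 0 0 0 0 0", "fingers": 0, "force": 70}}

```text
time_s: 3.22
eef_pos: [0.4938, 0.2274, 0.0681]
eef_rot: [[-0.705, 0.71, 0.001], [0.71, 0.705, 0.0], [-0.001, 0.001, -1.0]]
contact_force: [-0.0, 0.4, -0.0]
gripper_width: 0.0258
grip_force: 0.0
```

{"method": "arm_command", "body": {"motion": "0 0 0 0 0 0; 0 0 0 0 0 0; 0 0 0 0 0 0; 0 0 0 0 0 0; 0 0 0 0 0 0"}}

```text
time_s: 3.63
eef_pos: [0.4938, 0.2276, 0.0681]
eef_rot: [[-0.705, 0.709, 0.001], [0.709, 0.705, 0.001], [-0.0, 0.001, -1.0]]
contact_force: [-1.0, 0.0, 6.5]
gripper_width: 0.0191
grip_force: 68.0
```

{"method": "arm_command", "body": {"motion": "0 0 0.015 0 0 0; 0 0 0.04 0 0 0; 0 0 0.07 0 0 0; 0 0 0.1 0 0 0; 0 0 0.12 0 0 0"}}

```text
time_s: 4.05
eef_pos: [0.4934, 0.2276, 0.1896]
eef_rot: [[-0.705, 0.709, 0.001], [0.709, 0.705, 0.001], [-0.0, 0.001, -1.0]]
contact_force: [1.0, -0.4, -3.5]
gripper_width: 0.019
grip_force: 70.1
```

{"method": "arm_command", "body": {"motion": "0.006 -0.036 0 0 0 0; 0.012 -0.073 0 0 0 0; 0.018 -0.11 0 0 0 0; 0.024 -0.147 0 0 0 0; 0.03 -0.18 0 0 0 0"}}

```text
time_s: 4.47
eef_pos: [0.5228, 0.0444, 0.1869]
eef_rot: [[-0.704, 0.71, -0.001], [0.71, 0.704, -0.001], [0.0, -0.002, -1.0]]
contact_force: [1.4, 1.1, -3.7]
gripper_width: 0.0192
grip_force: 70.1
```

{"method": "arm_command", "body": {"motion": "0.003 -0.016 0 0 0 0; 0.003 -0.016 0 0 0 0; 0.003 -0.016 0 0 0 0;0.003 -0.016 0 0 0 0"}}

```text
time_s: 4.8
eef_pos: [0.5258, 0.0321, 0.1872]
eef_rot: [[-0.705, 0.709, -0.001], [0.709, 0.705, 0.001], [0.001, 0.0, -1.0]]
contact_force: [0.4, -0.2, -3.6]
gripper_width: 0.0186
grip_force: 70.0
```

```bash
python3 - <<'E'
from h import *
t=snapshot("top");s=snapshot("side")
e=sense();print(e['eef_pos'],e['eef_rot'].round(4).tolist(),e['qpos'].round(2),e['contact_force'],e['moment'])
cv2.imwrite('pics/t3.png',t["img"][:,:,::-1]);cv2.imwrite('pics/s3.png',s["img"][:,:,::-1])
p=e['eef_pos'];
for n,c in(("t",t),("s",s)): print(n,proj(c,p),proj(c,[.5415,-.0635,.075]))
f=lambda im,x,y,w=80,h=80,k=5:cv2.resize(im[y:y+h,x:x+w,::-1],None,fx=k,fy=k,interpolation=cv2.INTER_CUBIC)
a=proj(t,p-[0,0,.03]);b=proj(s,p-[0,0,.03]);A=(a-40).astype(int);B=(b-40).astype(int);print(A,B)
cv2.imwrite('pics/z3.png',np.hstack([f(t["img"],*A),f(s["img"],*B)]))
E
```

```text
[0.52599668 0.03273858 0.18736031] [[-0.7063, 0.7079, -0.0002], [0.7079, 0.7063, 0.0006], [0.0006, 0.0003, -1.0]] [ 0.42  0.43 -0.78  1.82  0.35  1.03  0.29] [-0.26378892 -0.45955312 -3.09365467] [ 0.04335783  0.00792572 -0.0090318 ]
t [315.01203776 223.34354764] [359.29683907 222.44422354]
s [319.70591023 221.76467821] [323.54281442 232.87235055]
[275 185] [280 191]
```

View pics/z3.png

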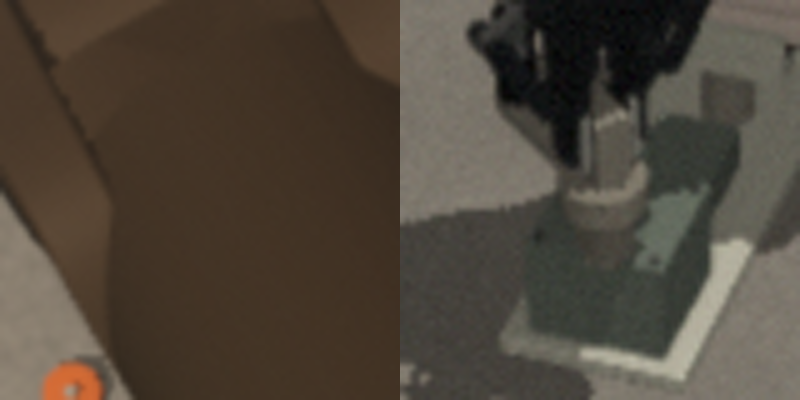

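Only the side view is useful here because the arm hides the top. It shows the crank upright in the grip with the collar at about (321,230). I'll move above the hole and compare with a predicted outline.

{"method": "arm_command", "body": {"motion": "0.005 -0.033 0 0 0 0; 0.01 -0.065 0 0 0 0; 0.0155 -0.096 0 0 0 0; 0.0155 -0.096 -0.02 0 0 0; 0.0155 -0.096 -0.04 0 0 0"}}

```text
time_s: 5.32
eef_pos: [0.5431, -0.0663, 0.1475]
eef_rot: [[-0.703, 0.711, 0.002], [0.711, 0.703, -0.001], [-0.002, 0.001, -1.0]]
contact_force: [-0.8, 0.5, -4.3]
gripper_width: 0.0191
grip_force: 69.9
```

{"method": "arm_command", "body": {"motion": "0 0 0 0 0 0; 0 0 0 0 0 0; 0 0 0 0 0 0"}}

```text
time_s: 5.57
eef_pos: [0.5424, -0.0634, 0.1483]
eef_rot: [[-0.706, 0.708, 0.001], [0.708, 0.706, 0.001], [-0.0, 0.001, -1.0]]
contact_force: [0.0, -0.7, -3.2]
gripper_width: 0.0189
grip_force: 69.9
```

```bash
python3 - <<'E'
from h import *
s=snapshot("side")
e=sense();p=e['eef_pos'];print(p,e['eef_rot'].round(4).tolist(),e['contact_force'])
k=8;b=proj(s,p-[0,0,.03]);B=(b-[37,35]).astype(int)
im=cv2.resize(s["img"][B[1]:B[1]+70,B[0]:B[0]+75,::-1],None,fx=k,fy=k,interpolation=cv2.INTER_CUBIC)
tip=p-[0,0,.062];R=e['eef_rot'];th=np.linspace(0,2*np.pi,60)
def ring(c,r,col,z):
    q=np.array([proj(s,[c[0]+r*np.cos(a),c[1]+r*np.sin(a),z]) for a in th]);q=((q-B+.5)*k).astype(int)
    cv2.polylines(im,[q],True,col,1)
ring(p,.023,(0,0,255),tip[2]+.052);ring(p,.023,(0,0,255),tip[2]+.036);ring(p,.0108,(0,255,255),tip[2])
ring([.5415,-.0635],.01675,(0,255,0),.075)
S=np.array([[.5782,-.0355],[.5707,-.1011],[.5126,-.0265],[.5048,-.0931]])
for q in S: ring(q,.002,(255,0,255),.075)
cv2.imwrite('pics/z4.png',im)
E
```

```text
[ 0.54262367 -0.06353221  0.14858579] [[-0.706, 0.7082, 0.0017], [0.7082, 0.706, 0.0002], [-0.001, 0.0013, -1.0]] [-0.07848008 -0.20192851 -4.43166011]
```

View pics/z4.png

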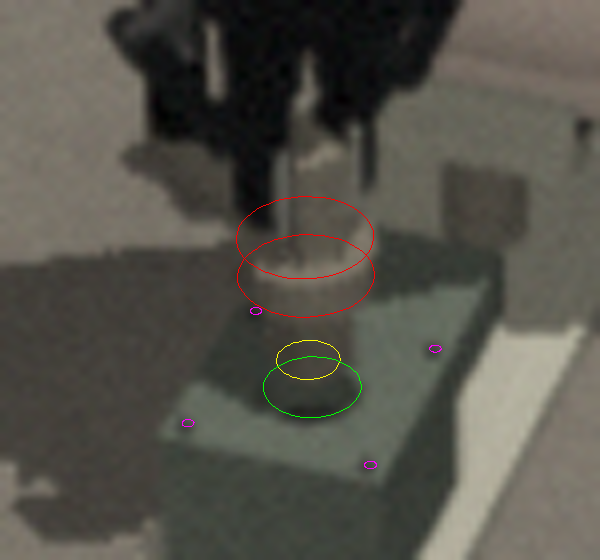

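The screws and hole match my estimate, and the collar agrees within about 1 mm. I'll lower it gently, watching the force.

{"method": "arm_command", "body": {"motion": "-0.0005 -0.0005 -0.004 0 0 0; -0.0005 -0.0005 -0.008 0 0 0; -0.0005 -0.0005 -0.012 0 0 0; -0.0005 -0.0005 -0.015 0 0 0; -0.0005 -0.0005 -0.015 0 0 0"}}

```text
time_s: 6.03
eef_pos: [0.541, -0.0654, 0.1316]
eef_rot: [[-0.705, 0.71, -0.001], [0.71, 0.705, 0.0], [0.001, -0.001, -1.0]]
contact_force: [-1.6, -0.1, -3.2]
gripper_width: 0.0193
grip_force: 70.0
```

{"method": "arm_command", "body": {"motion": "0 0 -0.001 0 0 0; 0 0 -0.002 0 0 0; 0 0 -0.003 0 0 0; 0 0 -0.004 0 0 0; 0 0 -0.004 0 0 0"}}

```text
time_s: 6.45
eef_pos: [0.5415, -0.0653, 0.1282]
eef_rot: [[-0.705, 0.71, 0.0], [0.71, 0.705, 0.0], [-0.0, 0.0, -1.0]]
contact_force: [1.0, -0.5, -4.0]
gripper_width: 0.0192
grip_force: 70.1
```

{"method": "arm_command", "body": {"motion": "0 0 -0.0015 0 0 0; 0 0 -0.003 0 0 0; 0 0 -0.0045 0 0 0; 0 0 -0.006 0 0 0; 0 0 -0.006 0 0 0"}}

```text
time_s: 6.87
eef_pos: [0.5415, -0.0653, 0.1221]
eef_rot: [[-0.705, 0.71, 0.0], [0.71, 0.705, 0.0], [0.0, 0.0, -1.0]]
contact_force: [0.9, 0.5, -3.7]
gripper_width: 0.019
grip_force: 70.0
```

{"method": "arm_command", "body": {"motion": "0 0 -0.001 0 0 0; 0 0 -0.002 0 0 0; 0 0 -0.003 0 0 0; 0 0 -0.004 0 0 0; 0 0 -0.004 0 0 0"}}

```text
time_s: 7.28
eef_pos: [0.5415, -0.0653, 0.1182]
eef_rot: [[-0.705, 0.71, 0.0], [0.71, 0.705, 0.0], [-0.0, 0.0, -1.0]]
contact_force: [1.3, 0.1, -3.0]
gripper_width: 0.019
grip_force: 70.0
```

{"method": "arm_command", "body": {"motion": "0 0 -0.001 0 0 0; 0 0 -0.002 0 0 0; 0 0 -0.003 0 0 0; 0 0 -0.003 0 0 0"}}

```text
time_s: 7.62
eef_pos: [0.5416, -0.0654, 0.1152]
eef_rot: [[-0.705, 0.71, 0.001], [0.71, 0.705, 0.0], [-0.0, 0.0, -1.0]]
contact_force: [2.2, 0.1, -4.8]
gripper_width: 0.019
grip_force: 69.9
```

{"method": "arm_command", "body": {"motion": "0 0 -0.001 0 0 0; 0 0 -0.002 0 0 0; 0 0 -0.003 0 0 0; 0 0 -0.003 0 0 0"}}

```text
time_s: 7.95
eef_pos: [0.5417, -0.0653, 0.1123]
eef_rot: [[-0.705, 0.71, 0.001], [0.71, 0.705, 0.0], [-0.0, 0.0, -1.0]]
contact_force: [4.4, -0.7, -2.1]
gripper_width: 0.0195
grip_force: 70.0
```

The pilot is in (tip at about 50 mm). I'll press lightly and check the force.

{"method": "arm_command", "body": {"motion": "0.0007 0 -0.0007 0 0 0; 0.0007 0 -0.0014 0 0 0; 0.0007 0 -0.0014 0 0 0"}}

```text
time_s: 8.2
eef_pos: [0.5422, -0.0653, 0.1118]
eef_rot: [[-0.705, 0.71, 0.0], [0.71, 0.705, -0.001], [-0.001, -0.0, -1.0]]
contact_force: [-1.5, -2.0, 8.6]
gripper_width: 0.0192
grip_force: 71.9
```

{"method": "arm_command", "body": {"motion": "0 0 -0.0007 0 0 0; 0 0 -0.0014 0 0 0; 0 0 -0.0014 0 0 0"}}

```text
time_s: 8.45
eef_pos: [0.5425, -0.0653, 0.1115]
eef_rot: [[-0.705, 0.71, 0.001], [0.71, 0.705, -0.001], [-0.002, -0.0, -1.0]]
contact_force: [-4.5, -1.1, 22.0]
gripper_width: 0.0193
grip_force: 73.8
```

{"method": "arm_command", "body": {"motion": "-0.0002 0 0.0006 0 0 -0.03; -0.0002 0 0.0006 0 0 -0.06; -0.0002 0 0.0006 0 0 -0.09; -0.0002 0 0.0006 0 0 -0.12; -0.0002 0 0.0006 0 0 -0.15"}}

```text
time_s: 8.87
eef_pos: [0.5427, -0.0652, 0.1117]
eef_rot: [[-0.59, 0.808, 0.002], [0.808, 0.59, -0.001], [-0.002, 0.001, -1.0]]
contact_force: [-1.3, -1.1, 14.3]
gripper_width: 0.019
grip_force: 72.6
```

{"method": "arm_command", "body": {"motion": "0 0 0 0 0 -0.03; 0 0 0 0 0 -0.06; 0 0 0 0 0 -0.09; 0 0 0 0 0 -0.12; 0 0 0 0 0 -0.15"}}

```text
time_s: 9.28
eef_pos: [0.5428, -0.065, 0.1117]
eef_rot: [[-0.463, 0.887, 0.002], [0.887, 0.463, -0.0], [-0.001, 0.002, -1.0]]
contact_force: [-0.9, 0.1, 13.4]
gripper_width: 0.0188
grip_force: 72.4
```

{"method": "arm_command", "body": {"motion": "0 0 0 0 0 -0.03; 0 0 0 0 0 -0.06; 0 0 0 0 0 -0.09; 0 0 0 0 0 -0.12; 0 0 0 0 0 -0.15"}}

```text
time_s: 9.7
eef_pos: [0.5429, -0.0649, 0.1117]
eef_rot: [[-0.325, 0.946, 0.002], [0.946, 0.325, -0.0], [-0.001, 0.002, -1.0]]
contact_force: [-1.4, 0.2, 13.2]
gripper_width: 0.019
grip_force: 72.4
```

{"method": "arm_command", "body": {"motion": "0 0 0 0 0 -0.03; 0 0 0 0 0 -0.06; 0 0 0 0 0 -0.09; 0 0 0 0 0 -0.12; 0 0 0 0 0 -0.15"}}

```text
time_s: 10.12
eef_pos: [0.5429, -0.0648, 0.1117]
eef_rot: [[-0.18, 0.984, 0.002], [0.984, 0.18, -0.0], [-0.001, 0.002, -1.0]]
contact_force: [0.4, -0.3, 12.4]
gripper_width: 0.0191
grip_force: 72.3
```

{"method": "arm_command", "body": {"motion": "0 0 0 0 0 -0.03; 0 0 0 0 0 -0.06; 0 0 0 0 0 -0.09; 0 0 0 0 0 -0.12; 0 0 0 0 0 -0.15"}}

```text
time_s: 10.53
eef_pos: [0.5428, -0.0647, 0.1115]
eef_rot: [[-0.031, 1.0, 0.002], [1.0, 0.031, 0.0], [-0.0, 0.002, -1.0]]
contact_force: [-0.7, 0.3, 11.5]
gripper_width: 0.0193
grip_force: 72.1
```

{"method": "arm_command", "body": {"motion": "0 0 0 0 0 -0.03; 0 0 0 0 0 -0.06; 0 0 0 0 0 -0.09; 0 0 0 0 0 -0.12; 0 0 0 0 0 -0.15"}}

```text
time_s: 10.95
eef_pos: [0.5423, -0.0644, 0.1111]
eef_rot: [[0.119, 0.993, 0.001], [0.993, -0.119, 0.001], [0.001, 0.001, -1.0]]
contact_force: [-0.1, 1.1, 6.5]
gripper_width: 0.0185
grip_force: 71.4
```

Force fell and z dropped, so the flats may have caught. Pressing down to check.

{"method": "arm_command", "body": {"motion": "0 0 -0.0007 0 0 0; 0 0 -0.0014 0 0 0; 0 0 -0.0014 0 0 0"}}

```text
time_s: 11.2
eef_pos: [0.542, -0.065, 0.1088]
eef_rot: [[0.118, 0.993, 0.0], [0.993, -0.118, 0.0], [0.0, 0.0, -1.0]]
contact_force: [1.3, 0.1, 1.3]
gripper_width: 0.0188
grip_force: 70.8
```

```bash
python3 -c "
from rig import *
s=sense();print(s['eef_pos'],s['contact_force'],s['moment'],s['qpos'])"
```

```text
[ 0.54196305 -0.06504327  0.10881085] [1.29730667 0.05020704 1.33521142] [ 0.22415498 -0.34733169 -0.11389475] [ 0.36829357  0.49191695 -0.47319746  1.87797533  0.29296782  0.83996904
 -0.37204188]
```

It's dropping into the square, so I'll push on down to home.

{"method": "arm_command", "body": {"motion": "0 0 -0.0015 0 0 0; 0 0 -0.003 0 0 0; 0 0 -0.0045 0 0 0; 0 0 -0.0055 0 0 0; 0 0 -0.0055 0 0 0"}}

```text
time_s: 11.62
eef_pos: [0.5421, -0.0651, 0.1036]
eef_rot: [[0.118, 0.993, 0.001], [0.993, -0.118, 0.0], [0.0, 0.001, -1.0]]
contact_force: [0.1, 0.6, 7.3]
gripper_width: 0.0194
grip_force: 71.7
```

{"method": "arm_command", "body": {"motion": "0 0 -0.0007 0 0 0; 0 0 -0.0014 0 0 0; 0 0 -0.002 0 0 0; 0 0 -0.002 0 0 0"}}

```text
time_s: 11.95
eef_pos: [0.5422, -0.0651, 0.102]
eef_rot: [[0.118, 0.993, 0.001], [0.993, -0.118, 0.0], [0.0, 0.001, -1.0]]
contact_force: [-1.4, 1.1, 11.3]
gripper_width: 0.019
grip_force: 72.5
```

{"method": "arm_command", "body": {"motion": "0 0 -0.0006 0 0 0; 0 0 -0.0012 0 0 0; 0 0 -0.0012 0 0 0"}}

```text
time_s: 12.2
eef_pos: [0.5423, -0.0651, 0.1011]
eef_rot: [[0.118, 0.993, 0.001], [0.993, -0.118, -0.0], [0.0, 0.001, -1.0]]
contact_force: [-2.7, 1.6, 16.2]
gripper_width: 0.0192
grip_force: 72.7
```

{"method": "arm_command", "body": {"motion": "0 0 -0.0006 0 0 0; 0 0 -0.0006 0 0 0"}}

```text
time_s: 12.37
eef_pos: [0.5424, -0.065, 0.1011]
eef_rot: [[0.118, 0.993, 0.001], [0.993, -0.118, -0.0], [-0.0, 0.001, -1.0]]
contact_force: [-4.1, 1.4, 23.3]
gripper_width: 0.0191
grip_force: 73.7
```

Seated: the collar touches at TCP z 0.1011, exactly the home height. I'll relax the press and wind clockwise.

{"method": "arm_command", "body": {"motion": "-0.0003 0 0.0012 0 0 0; -0.0003 0 0.0012 0 0 0; -0.0003 0 0.0012 0 0 -0.05; -0.0003 0 0.0012 0 0 -0.1; -0.0003 0 0.0012 0 0 -0.15"}}

```text
time_s: 12.78
eef_pos: [0.5423, -0.0653, 0.1011]
eef_rot: [[0.267, 0.964, 0.001], [0.964, -0.267, -0.0], [0.0, 0.001, -1.0]]
contact_force: [1.1, 0.5, 9.6]
gripper_width: 0.0191
grip_force: 72.0
```

{"method": "arm_command", "body": {"motion": "0 0 0 0 0 -0.05; 0 0 0 0 0 -0.1; 0 0 0 0 0 -0.15; 0 0 0 0 0 -0.2; 0 0 0 0 0 -0.25"}}

```text
time_s: 13.2
eef_pos: [0.542, -0.065, 0.1011]
eef_rot: [[0.496, 0.868, 0.001], [0.868, -0.496, -0.0], [0.0, 0.001, -1.0]]
contact_force: [0.1, 1.4, 9.8]
gripper_width: 0.019
grip_force: 72.2
```

```bash
python3 -c "
from rig import *
s=sense();print(s['eef_pos'],s['contact_force'],s['moment'],s['qpos'])"
```

```text
[ 0.54203236 -0.06495096  0.10110669] [0.12641696 1.36985789 9.77315828] [0.30411218 0.23101686 0.51707964] [ 0.29078482  0.48437635 -0.36619987  1.89175337  0.23336316  0.80599091
 -0.71832047]
```

{"method": "arm_command", "body": {"motion": "0 0 0 0 0 -0.05; 0 0 0 0 0 -0.1; 0 0 0 0 0 -0.15; 0 0 0 0 0 -0.2; 0 0 0 0 0 -0.25"}}

```text
time_s: 13.62
eef_pos: [0.5419, -0.0648, 0.1011]
eef_rot: [[0.695, 0.719, 0.001], [0.719, -0.695, 0.0], [0.0, 0.0, -1.0]]
contact_force: [-0.9, 0.4, 9.6]
gripper_width: 0.019
grip_force: 72.3
```

{"method": "arm_command", "body": {"motion": "0 0 0 0 0 -0.05; 0 0 0 0 0 -0.1; 0 0 0 0 0 -0.15; 0 0 0 0 0 -0.2; 0 0 0 0 0 -0.25"}}

```text
time_s: 14.03
eef_pos: [0.5417, -0.0646, 0.1011]
eef_rot: [[0.851, 0.524, 0.0], [0.524, -0.851, 0.0], [0.0, -0.0, -1.0]]
contact_force: [-0.7, 1.3, 9.9]
gripper_width: 0.0189
grip_force: 72.3
```

{"method": "arm_command", "body": {"motion": "0 0 0 0 0 -0.05; 0 0 0 0 0 -0.1; 0 0 0 0 0 -0.15; 0 0 0 0 0 -0.2; 0 0 0 0 0 -0.25"}}

```text
time_s: 14.45
eef_pos: [0.5417, -0.0644, 0.1011]
eef_rot: [[0.955, 0.298, 0.0], [0.298, -0.955, 0.001], [0.0, -0.0, -1.0]]
contact_force: [-0.3, 2.5, 10.7]
gripper_width: 0.0189
grip_force: 72.3
```

```bash
python3 -c "
from rig import *
s=sense();print(s['eef_pos'],s['contact_force'],s['moment'],s['qpos'])"
```

```text
[ 0.54171471 -0.06438326  0.10107965] [-0.32227949  2.54710572 10.65260681] [0.77137338 0.40525533 0.53178233] [ 0.14956729  0.46259296 -0.17391805  1.9042701   0.1088537   0.78346084
 -1.35224202]
```

{"method": "arm_command", "body": {"motion": "0 0 0 0 0 -0.04; 0 0 0 0 0 -0.08; 0 0 0 0 0 -0.12; 0 0 0 0 0 -0.16; 0 0 0 0 0 -0.2"}}

```text
time_s: 14.87
eef_pos: [0.5417, -0.0642, 0.101]
eef_rot: [[0.995, 0.103, 0.0], [0.103, -0.995, 0.001], [0.0, -0.001, -1.0]]
contact_force: [-0.2, 3.8, 10.1]
gripper_width: 0.0193
grip_force: 72.3
```

```bash
python3 - <<'E'
from h import *
e=sense();print(e['eef_pos'],e['eef_rot'].round(3)[:2,1],e['contact_force'],e['moment'])
s=snapshot("side")["img"];a=cv2.imread('pics/side0.png')[:,:,::-1]
f=lambda im:cv2.resize(im[140:265,270:400,::-1],None,fx=3,fy=3)
cv2.imwrite('pics/z5.png',np.hstack([f(a),f(s)]))
E
```

```text
[ 0.54166166 -0.06421472  0.10104068] [ 0.103 -0.995] [-0.23532972  3.83928205 10.08112549] [0.93123829 0.41377606 0.49118124]
```

View pics/z5.png

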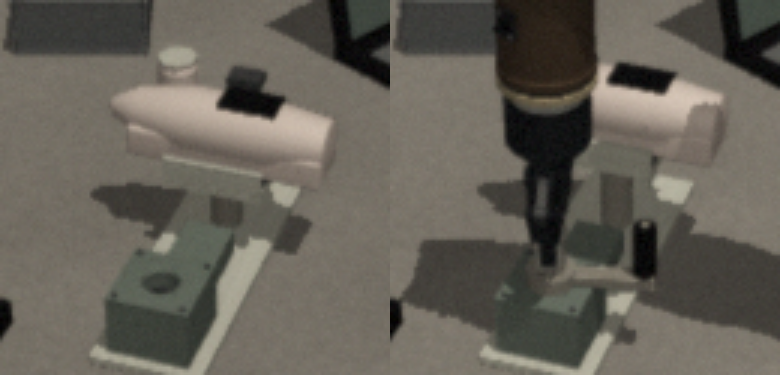

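The cradle has risen most of the way and the pod is level. I'll keep turning until the clutch slips.

{"method": "arm_command", "body": {"motion": "0 -0.0002 0 0 0 -0.04; 0 -0.0002 0 0 0 -0.08; 0 -0.0002 0 0 0 -0.12; 0 -0.0002 0 0 0 -0.16; 0 -0.0002 0 0 0 -0.2"}}

```text
time_s: 15.33
eef_pos: [0.5417, -0.064, 0.1011]
eef_rot: [[0.995, -0.096, 0.0], [-0.096, -0.995, 0.001], [0.0, -0.001, -1.0]]
contact_force: [-1.2, 4.0, 10.3]
gripper_width: 0.019
grip_force: 72.7
```

```bash
python3 - <<'E'
from h import *
e=sense();print(e['eef_pos'],e['eef_rot'].round(3)[:2,1],e['contact_force'],e['moment'],e['qpos'][6])
s=snapshot("side")["img"];a=cv2.imread('pics/side0.png')[:,:,::-1]
cv2.imwrite('pics/s6.png',s[:,:,::-1])
# shift of the pod's black panel between pictures
def c(im):
    g=im[150:200,335:375].max(2)<45
    ys,xs=np.nonzero(g);return xs.mean()+335,ys.mean()+150,len(xs)
T=a[175:203,362:386];r=cv2.matchTemplate(s[150:210,350:400],T,cv2.TM_CCOEFF_NORMED);m=cv2.minMaxLoc(r);print(m[1],np.array(m[3])+[350,150]-[362,175])
t=snapshot("side")
for h in(0,.02,.024,.028):print(h,proj(t,[.43,-.24,.125+h]))
E
```

```text
[ 0.54172066 -0.06402543  0.10105874] [-0.096 -0.995] [-1.16596836  4.04361767 10.25421068] [1.11795344 0.40932413 0.73618042] -1.6887151896364407
0.9003964066505432 [ 0 -9]
0 [375.09850663 186.94890483]
0.02 [375.33789981 181.11341811]
0.024 [375.38620794 179.93585131]
0.028 [375.43466074 178.75475811]
```

Moment jumped to 0.74 N m and the pod image is up 9 px (8.2 px predicted for 28 mm), so it's at the stop. I'll relax, release and rise.

{"method": "arm_command", "body": {"motion": "0 -0.0003 0.0005 0 0 0.015; 0 -0.0003 0.001 0 0 0.03; 0 -0.0003 0.001 0 0 0.03"}}

```text
time_s: 15.68
eef_pos: [0.5412, -0.0641, 0.1011]
eef_rot: [[0.998, -0.065, -0.001], [-0.065, -0.998, 0.002], [-0.001, -0.002, -1.0]]
contact_force: [0.5, 4.6, 1.0]
gripper_width: 0.0188
grip_force: 70.8
```

{"method": "arm_command", "body": {"motion": "0 0 0 0 0 0; 0 0 0 0 0 0; 0 0 0 0 0 0; 0 0 0 0 0 0; 0 0 0 0 0 0", "fingers": 0.8}}

```text
time_s: 16.1
eef_pos: [0.5414, -0.0661, 0.1015]
eef_rot: [[0.998, -0.068, -0.0], [-0.068, -0.998, -0.0], [-0.0, 0.0, -1.0]]
contact_force: [-0.0, 1.1, 0.2]
gripper_width: 0.0686
grip_force: 0.0
```

{"method": "arm_command", "body": {"motion": "0 0 0 0 0 0; 0 0 0.01 0 0 0; 0 0 0.03 0 0 0; 0 0 0.06 0 0 0; 0 0 0.1 0 0 0"}}

```text
time_s: 16.52
eef_pos: [0.5399, -0.0658, 0.2015]
eef_rot: [[0.998, -0.067, -0.004], [-0.067, -0.998, 0.0], [-0.004, 0.0, -1.0]]
contact_force: [1.0, 0.1, -0.8]
gripper_width: 0.0682
grip_force: 0.0
```

{"method": "arm_command", "body": {"motion": "0 0 0.04 0 0 0; -0.03 0.01 0.06 0 0 0; -0.06 0.03 0.08 0 0 0; -0.09 0.06 0.09 0 0 0; -0.11 0.09 0.09 0 0 0"}}

```text
time_s: 16.93
eef_pos: [0.4305, 0.0241, 0.2947]
eef_rot: [[0.998, -0.07, 0.004], [-0.07, -0.998, -0.0], [0.004, -0.0, -1.0]]
contact_force: [0.7, 0.7, -0.6]
gripper_width: 0.0685
grip_force: 0.0
```

{"method": "arm_command", "body": {"motion": "-0.02 0.03 0 0 0 0; -0.04 0.06 0 0 0 0; -0.06 0.09 0 0 0 0; -0.07 0.12 0 0 0 0; -0.07 0.12 0 0 0 0"}}

```text
time_s: 17.35
eef_pos: [0.359, 0.1495, 0.2929]
eef_rot: [[0.998, -0.06, 0.002], [-0.06, -0.998, 0.002], [0.001, -0.002, -1.0]]
contact_force: [0.7, -0.2, 0.3]
gripper_width: 0.0686
grip_force: 0.0
```

```bash
python3 - <<'E'
from h import *
e=sense();print(e['eef_pos'],e['contact_force'])
t=snapshot("top")["img"];s=snapshot("side")["img"]
f=lambda im,x,y:cv2.resize(im[y:y+130,x:x+130,::-1],None,fx=3,fy=3)
cv2.imwrite('pics/z7.png',np.hstack([f(t,340,165),f(s,270,140)]))
E
```

```text
[0.35902111 0.14947198 0.29291888] [ 0.67150509 -0.16174665  0.34184411]
```

View pics/z7.png

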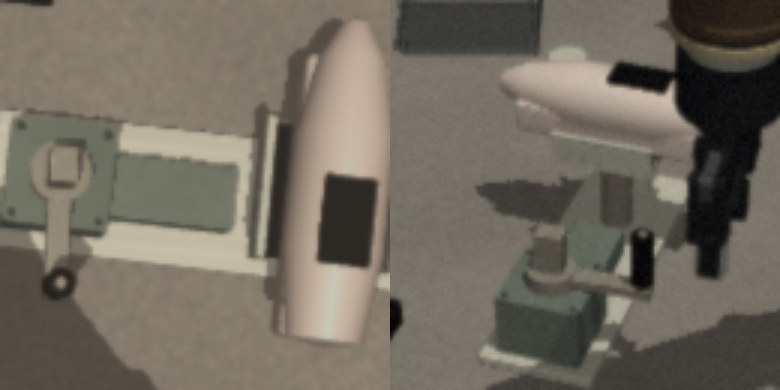

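The crank stands seated in the housing with its collar at about (60,170) in the crop. The pod is level and up 8.3 px (28 mm), and the robot is clear.

```bash
python3 -c "
from rig import *
print(finish_job())"
```

```text
the job is handed in; nothing more can be done
None
```

I handed the job in at about 17.4 s. The crank is fully seated and let go, the cradle was wound up until the clutch slipped at its top stop, and the pod looked level in the last pictures. The hand-in call returned no verdict.

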